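# Seat the drill chuck arbor in the bench tool stand

### The arm

A 6-joint arm with a two-finger parallel gripper is mounted at the origin on a cart in front of the work surface, level with it; the furniture and walls round the work are solid. World frame = base frame: x ahead of the robot, y to its left, z up, the work surface at z = 0. Lengths are in m, angles in degrees, forces in N, time in s.
With the tool pointing down it reaches from about 0.3 to 0.75 m from the base axis. Payload 8.5 kg.
Tool frame: the origin (TCP) lies at the very end of the fingers, on their centre line; the grasp point (between the pads) lies 19 mm behind it; z points along the fingers, y is the line along which they close (so a half turn about z gives the same grasp; the last joint's range is limited). The gripper opens to 85 mm and grips with 20 to 120 N. Pads are 22 mm wide; open, the fingers measure 114 mm over their backs; the gripper's body (76 mm by 85 mm) begins 54 mm behind the grasp point. The pads swing forward as they close: fully open they stand 13 mm farther back than shut.
Start: joints at [-82.752, 21.807, 74.336, -0, 83.858, -12.336], TCP at [0.184, -0.518, 0.231] pointing down, gripper open.
Joint ranges: [-178.18, 178.18], [-50.72, 133.34], [12.68, 142.11], [-81.47, 261.47], [9.98, 163.14], [-165.26, 165.26]. Speed limits (degrees/s): [136.94, 136.94, 180, 180, 180, 180].

### API

Orientations are given as a 3x3 rotation matrix whose columns are the frame's x, y, z axes.
In Python, from rig import env gives the robot as it stands.
- The arm moves only by the tool move_arm, never from a script. Its argument "plan" is a list of rows, each a list of 7 numbers: the turn, a rotation vector about the tool's x, y, z in degrees, then the shift along the tool's x, y, z in cm, then the gripper command: -1 is shut, 1 is fully open, values between are in proportion. In form: [[ax, ay, az, tx, ty, tz, jaw], ...]. A call has 1 to 5 rows; each row is the pose to reach, as a shift and turn from the pose commanded when the call began, along the tool's axes at that moment; what a row does not reach only later rows make up. A row lasts 1/10 s, in which the tool goes at most 50 mm and 8.59 degrees, less where a joint would pass 70% of its speed; a pose out of reach is approached as far as the arm can. A call with a gripper value outside its range is refused whole. The fingers move at their own pace and stop on an object; "squeeze" is the grip in N (left out, the last holds). Time passes only in rows, so rows that repeat a pose let the fingers close. It gives the time, the measured TCP pose, the force, the opening and the grip force at its end, in the units of the state.
- env.observe(): the state, without advancing time (a new reading comes with each control period).
- env.get_image(name): name is "side" or "top" or "wrist"; returns a dict with "color" (400x640x3 uint8, red, green, blue), "fov_y" (degrees; the focal length in pixels is half the picture's height over the tangent of half this angle, whatever the lens; pixels are square), "cx", "cy" (the principal point, pixels), "R" (3x3) and "t" (3): a world point X has camera coordinates R X + t. Camera axes: x right, y down, z forward; pixel columns grow to the right and rows downward; lengths in m; the calibration is good to about 2 mm. A picture is of the moment at which its call begins. There is no depth.
- env.close_job(): hands the job in; it is judged then, once.
Trained networks look in a picture, given as the dict that the camera call returned (one of the last four; its "shot" number tells which), for a name from the list of things; names that differ only in an ending like _2 or _b are one class to them, and where a whole thing is asked for, a point or a joint stands for the part that bears it (a point fixed in the world has none). Each returns a list of dicts, best first, with "conf" (0 to 1); they miss things now and then, are a little off and sometimes report something else, mostly with a low value. They report only what shows in the picture. A call takes as long as a camera call. They do not tell look-alikes from the thing itself.
- env.outline_of(target, picture): "mask" (400x640 bool, what is visible of it) and "bbox" ([centre column, centre row, width, height] in pixels, round what is visible of it).
- env.tip_of(target, picture): "pixel" ([column, row] in pixels: a listed point, or the origin of a listed thing).
The state is a dict: "time_s": time; "q": joint angles; "qvel": joint speeds; "joint_efforts": joint torques, N m; "position": TCP position; "tool_rot": TCP orientation; "ft_force": force on the tool from outside, world axes, zero at the start; "wrist_torque": the same for the moment, N m; "grip_width": finger opening in m; "gripper_force": force on a finger pad.
Only numpy, scipy, OpenCV 4.12 (cv2) and the standard library are available. Lean on these libraries where they do the work, as an engineer would, in place of code of your own. Each camera call takes 0.05 s, during which the arm holds its last target. There are 200 camera calls.

### The job

Take the drill chuck, on its tapered arbor, out of the wooden rack and seat it fully home in the spindle of the bench tool stand: feel for the angle at which the two slots of its flange drop over the spindle's two drive dogs, and never force it. When it sits flat on the spindle nose, swing the stand's latch over the flange as far as its stop, so that the chuck is ready for the key. Be gentle with the taper and the dogs, and leave the collet holder in its pocket and everything else on the bench where it is.

Things in the scene. Friction and masses are not known exactly. Their poses are not given: they have to be found in the camera images.
- chuck_grip (a point): Centre of the knurled sleeve of the drill chuck: an upright steel cylinder 43 mm across and 32 mm high, the place to grip it. The chuck with its arbor is 174 mm tall, 0.4 to 0.9 kg, and stands upright in a pocket of the wooden rack, the taller of the two tools there, a three-jaw nose on top (its end 49 mm above this point). z points up along the arbor.
- arbor_flange (a point): Centre of the underside of the arbor's flange, on its axis, 63 mm below chuck_grip. The flange is 50 mm across, 16 mm thick. Two drive slots 17.6 mm wide are cut through it on opposite sides, up to 16.5 mm from the axis; x points through the middle of one, -x through the other: it fits either way round. Above the flange is a 25 mm thick neck, 23 mm long.
- arbor_end (a point): Lower end of the arbor, the tip of its 12 mm retention knob, 62 mm below arbor_flange (125 mm below chuck_grip). The taper shank is between: 31.8 mm across at the flange, 18 mm across 48 mm below it.
- tool_stand: Grey cast tool stand bolted to the bench, 166x130 mm in plan, with an upright spindle; origin on the spindle's axis at bench level, z up; the latch post is on its -x side. Its spindle is stopped at an angle that is NOT reported: the dogs lie along this y axis, give or take up to 1 rad. A stiff brake (0.6 N m) holds it. More than 60 N between arbor and stand is forcing.
- nose (a point): Centre of the spindle's flat upper face, 70 mm across, 100 mm above the bench; axes as tool_stand's, not the spindle's. The tapered bore, 32.8 mm across here and 52 mm deep (hollow below), fits the shank with 0.5 mm play on the radius. Home: arbor_flange flat on this face, chuck_grip 63 mm above it. Oiled steel, friction about 0.2: let go or pushed down, the arbor centres itself.
- dog_level (a point): Point on the spindle's axis level with the tops of its two dark drive dogs, 8 mm above nose. The dogs are blocks 15 mm wide with slightly bevelled tops, on opposite sides, 18.5 to 28.5 mm from the axis. Until its slots are over them (within about 0.05 rad) the flange rests on them here, the taper 1.6 mm loose all round; lightly pressed, it slides round on them without turning the spindle.
- latch (a joint): Angle of the latch, a flat dark arm swinging level about an upright post 68 mm from the spindle's axis. 0: open, its finger clear of the spindle; grows as it closes (anticlockwise from above); 1.4: at its stop, the finger over the flange. Starts within 0.3 of open, stays where left (friction 0.2 N m). The finger passes 2.5 mm above the flange of a seated arbor; it strikes one that is not home.
- latch_knob (a point): Middle of the upright black knob on the latch's handle end (20 mm thick, 29 mm high, its top 14 mm above this point, the arm 23 mm below it), 50 mm from latch_hinge on the side away from the finger; closing, it swings from the stand's left (+y) side to its front (-x).
- latch_hinge (a point): The latch's vertical pivot axis, at the middle of the arm (8 mm thick).
- tool_rack: Wooden rack, a block 88 mm (x) by 240 mm (y) by 70 mm high, origin at the centre of its underside. Three round pockets 75 mm apart along its y, at y = -75, 0 and 75 mm; the tools hang in them by their flanges, on top of the block. Fixed.
- collet_grip (a point): Collet holder with an end mill, the other tool in the rack, shorter than the drill chuck and with the same shank and flange; this point is at the middle of its 39 mm nut, 43 mm above the rack's top; the cutter ends 49 mm above this point. Leave it in its pocket.
- chuck_key: T-shaped chuck key lying on the bench, 55x48x15 mm, origin under its centre. Leave it alone.
- valve_small_1: Small cast valve body, 38x46x86 mm, upright, origin under its centre. Leave it alone.
- valve_small_2: Another small cast valve body, as valve_small_1. Leave it alone.
- valve_large_1: Large cast valve body, 74x90x122 mm, upright, origin under its centre. Leave it alone.
- hex_key: Hex key lying flat, 33x98x6 mm. Leave it alone.
- tape_roll: Roll of marking tape lying flat, 77 mm across, 19 mm high. Leave it alone.
- marker: Felt marker lying on the bench, 17x125x17 mm. Leave it alone.
There are look-alikes about, which are no part of the job. Leave any green look-alike of the part that bears chuck_grip alone.

How it is judged (in metres and radians):
On the way:
1. the arbor is home in the spindle, its slots over the dogs, before the latch is closed (z of chuck_grip in the frame of nose below 0.065 m and horizontal distance between chuck_grip and nose below 0.004 m and angle between chuck_grip's own z axis and vertical below 0.04 rad and value of joint latch below 0.8 rad), for 0.2 s.
At the end, for the whole second after the job is handed in: The drill chuck arbor stands in the spindle with its flange on the nose face (chuck_grip less than 65 mm above nose, within 4 mm of its axis, tilted less than 0.04 rad) and at rest; the latch is closed (joint above 1.3); the collet holder is in its pocket (within 10 mm of its start) (z of chuck_grip in the frame of nose below 0.065 m and horizontal distance between chuck_grip and nose below 0.004 m and angle between chuck_grip's own z axis and vertical below 0.04 rad and value of joint latch above 1.3 rad and linear speed of chuck_arbor below 0.01 m/s and distance of collet_grip from where it was at the start of the episode below 0.01 m); the robot touches nothing.
It fails at once if the arbor is forced: more than 60 N between it and the stand (contact force between chuck_arbor and tool_stand above 60 N).
It fails at once if the collet holder is taken out or knocked (moved more than 10 mm) (distance of collet_grip from where it was at the start of the episode above 0.01 m).
It fails at once if a bystander on the bench is moved more than 20 mm (distance of any of chuck_key, valve_small_1, valve_small_2, valve_large_1, hex_key, tape_roll, marker from where it was at the start of the episode above 0.02 m).
It also fails if it takes over 72 s, if anything falls off the work surface, if the arm or the gripper's body presses on something with over 40 N, if the wrist force passes 120 N, or if a joint passes its speed limit or range.

## Working session

There is one attempt and no reset: what is moved stays moved. The work goes in short steps, Python scripts to look and compute and a tool call to move; the robot and the scene stay as the last step left them, time stands still between calls to the robot, and variables do not carry over. Pictures are saved under pics/ and viewed, at most 10 in all, crops included, and the job is handed in when it is done.

Besides the shell and the picture viewer there is one more tool, called after "Call:" in YAML: its name, and indented under it one key for each argument. move_arm: Moves the arm, as the interface text tells. Its arguments: {"type":"object","properties":{"plan":{"type":"array"},"squeeze":{"type":"number"}},"required":["plan"]}

```bash
mkdir -p pics; ls; cat > h.py <<'E'
import numpy as np, cv2
from rig import env
def ray(p,px):
    f=200/np.tan(np.radians(p["fov_y"])/2)
    R=np.array(p["R"]);t=np.array(p["t"])
    d=R.T@np.array([(px[0]-p["cx"])/f,(px[1]-p["cy"])/f,1]);return -R.T@t,d/np.linalg.norm(d)
def atz(p,px,z):
    o,d=ray(p,px);return o+d*(z-o[2])/d[2]
def proj(p,X):
    f=200/np.tan(np.radians(p["fov_y"])/2);c=np.array(p["R"])@np.array(X)+np.array(p["t"])
    return [p["cx"]+f*c[0]/c[2],p["cy"]+f*c[1]/c[2]]
def tri(a,pa,b,pb):
    o1,d1=ray(a,pa);o2,d2=ray(b,pb)
    s=np.linalg.lstsq(np.c_[d1,-d2],o2-o1,rcond=None)[0]
    x,y=o1+s[0]*d1,o2+s[1]*d2;return (x+y)/2,np.linalg.norm(x-y)
def save(p,n,crop=None,k=1):
    c=p["color"][:,:,::-1]
    if crop:c=c[crop[1]:crop[3],crop[0]:crop[2]]
    cv2.imwrite(n,cv2.resize(c,None,fx=k,fy=k,interpolation=cv2.INTER_CUBIC))
E
python3 - <<'E'
from h import *
np.set_printoptions(precision=4,suppress=True)
P={n:env.get_image(n) for n in("side","top")}
cv2.imwrite("pics/a.png",cv2.resize(np.vstack([P["side"]["color"],P["top"]["color"]])[:,:,::-1],(480,600)))
save(P["side"],"pics/side.png");save(P["top"],"pics/top.png")
for n,p in P.items():
    print(n,p["fov_y"],-np.array(p["R"]).T@np.array(p["t"]))
    for t in["chuck_grip","arbor_flange","nose","dog_level","latch_knob","latch_hinge","collet_grip","tool_rack","tool_stand","valve_small_1","valve_large_1","chuck_key","latch"]:
        try:print(t,[(np.round(r["pixel"]),round(r["conf"],2)) for r in env.tip_of(t,p)])
        except Exception as e:print(t,e)
E
```

```text
pics
side 53.83983289338002 [0.4006 0.5456 0.6433]
chuck_grip [(array([342., 149.]), 0.96), (array([411., 171.]), 0.55)]
arbor_flange [(array([436., 205.]), 0.83), (array([336., 170.]), 0.72), (array([404., 192.]), 0.62), (array([334., 192.]), 0.31)]
nose [(array([298., 216.]), 0.57)]
dog_level []
latch_knob [(array([320., 221.]), 0.62)]
latch_hinge [(array([324., 215.]), 0.73), (array([265., 204.]), 0.57), (array([236., 231.]), 0.27)]
collet_grip [(array([364., 167.]), 0.62)]
tool_rack [(array([334., 194.]), 0.8)]
tool_stand [(array([296., 252.]), 0.63), (array([266., 203.]), 0.44)]
valve_small_1 [(array([335., 194.]), 0.63), (array([264., 205.]), 0.61), (array([240., 202.]), 0.57)]
valve_large_1 [(array([236., 230.]), 0.85), (array([336., 193.]), 0.71)]
chuck_key [(array([346., 304.]), 0.79), (array([361., 167.]), 0.36)]
latch it knows: arbor_end, arbor_flange, chuck_grip, chuck_key, collet_grip, dog_level, hex_key, latch_hinge, latch_knob, marker, nose, tape_roll, tool_rack, tool_stand, valve_large, valve_small
top 45.35216361879442 [ 0.4295 -0.1052  1.3061]
chuck_grip [(array([39
[... 252 characters left out ...]
., 264.]), 0.73)]
dog_level [(array([300., 180.]), 0.84)]
latch_knob [(array([279., 207.]), 0.6)]
latch_hinge [(array([304., 179.]), 0.71), (array([299., 206.]), 0.55)]
collet_grip [(array([384., 226.]), 0.56)]
tool_rack [(array([388., 201.]), 0.58)]
tool_stand [(array([305., 186.]), 0.63)]
valve_small_1 [(array([358., 144.]), 0.68), (array([300., 176.]), 0.64), (array([353., 119.]), 0.47), (array([316., 129.]), 0.17)]
valve_large_1 [(array([314., 130.]), 0.7)]
chuck_key [(array([261., 239.]), 0.49)]
latch it knows: arbor_end, arbor_flange, chuck_grip, chuck_key, collet_grip, dog_level, hex_key, latch_hinge, latch_knob, marker, nose, tape_roll, tool_rack, tool_stand, valve_large, valve_small
```

```bash
python3 - <<'E'
import cv2
s=cv2.imread("pics/side.png")[110:330,180:500];t=cv2.imread("pics/top.png")[90:330,220:460]
cv2.imwrite("pics/s2.png",cv2.resize(s,None,fx=2.5,fy=2.5,interpolation=2));cv2.imwrite("pics/t2.png",cv2.resize(t,None,fx=2.5,fy=2.5,interpolation=2))
E
```

```text
(no output)
```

View pics/s2.png

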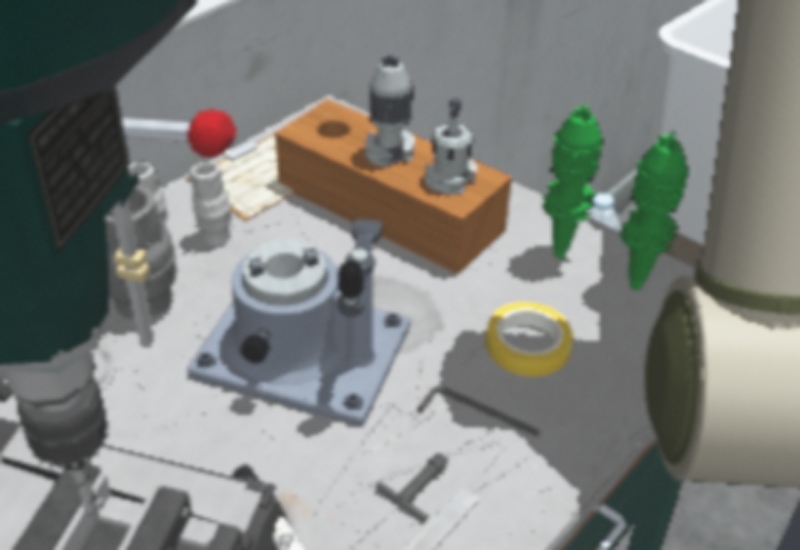

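View pics/t2.png

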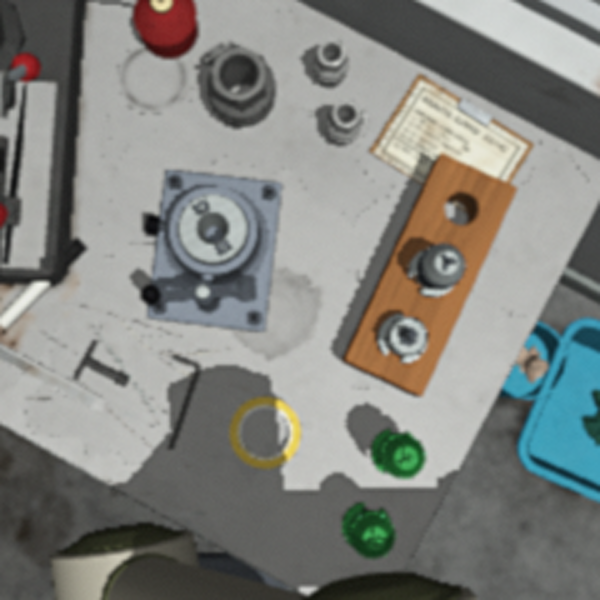

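The side view shows the chuck (336,150) in the middle pocket, the collet holder at (360,165) and the stand's nose at (293,215). The green look-alikes stand off to the right. In the top view the nose is at (305,181), the latch post at (302,206), the knob at (280,207) and the chuck at (396,194). The dogs show at about (300,174) and (310,188).

```bash
python3 - <<'E'
from h import *
np.set_printoptions(precision=4,suppress=True)
S=env.get_image("side");T=env.get_image("top")
for n,a,b in[("chuck",(342,149),(396,195)),("chuckeye",(336,150),(396.5,194.5)),("nose",(293,216),(304.8,181.6)),("knob",(320,221),(280,207)),("collet",(361,166),(382,225)),("hinge",(324,213),(301.6,206))]:
    print(n,*tri(S,a,T,b))
c=lambda x,y:(220+x/2.5,90+y/2.5)
print("nose z.1",atz(T,c(212,229),.1)); print("dogs",atz(T,c(200,209),.108),atz(T,c(224,245),.108))
print("stand corners",[atz(T,c(*q),.0)[:2] for q in[(165,170),(283,183),(265,330),(147,318)]])
print("rack corners top",[atz(T,c(*q),.07)[:2] for q in[(438,155),(516,186),(422,394),(346,358)]])
print("pocket",atz(T,c(461,208),.07))
for z in(.1,.11,.12,.13): print(z,"knob",atz(T,c(150,293),z)[:2],"hinge",atz(T,c(204,290),z)[:2])
for nm,q in dict(vs1=(328,62),vs2=(345,120),vl=(237,85),red=(165,20)).items(): print(nm,atz(T,c(*q),.08))
o=env.observe();print(o["position"],o["tool_rot"])
E
```

```text
chuck [ 0.5405 -0.2807  0.1396] 0.01879710394117644
chuckeye [ 0.5489 -0.2823  0.1338] 0.005501866717910501
nose [ 0.5944 -0.0558  0.101 ] 0.0020569628565682545
knob [0.5249 0.0031 0.151 ] 0.002104397993165453
collet [ 0.4782 -0.2456  0.1194] 3.965428760676559e-05
hinge [ 0.5281 -0.0482  0.1276] 0.0021529650308963555
nose z.1 [ 0.5935 -0.056   0.1   ]
dogs [ 0.6131 -0.0445  0.108 ] [ 0.5759 -0.0681  0.108 ]
stand corners [array([ 0.6743, -0.001 ]), array([ 0.6565, -0.1313]), array([ 0.4946, -0.1077]), array([0.5106, 0.0211])]
rack corners top [array([ 0.67  , -0.2925]), array([ 0.6353, -0.3722]), array([ 0.4221, -0.2668]), array([ 0.4605, -0.1902])]
pocket [ 0.6135 -0.3142  0.07  ]
0.1 knob [0.5297 0.008 ] hinge [ 0.5315 -0.0467]
0.11 knob [0.5288 0.0071] hinge [ 0.5306 -0.0472]
0.12 knob [0.528  0.0062] hinge [ 0.5298 -0.0477]
0.13 knob [0.5272 0.0052] hinge [ 0.5289 -0.0482]
vs1 [ 0.7697 -0.1799  0.08  ]
vs2 [ 0.7074 -0.1958  0.08  ]
vl [ 0.7476 -0.0842  0.08  ]
red [ 0.8195 -0.0097  0.08  ]
[ 0.1843 -0.5182  0.2313] [[ 0.9422  0.3352 -0.    ]
 [ 0.3352 -0.9422 -0.    ]
 [-0.      0.     -1.    ]]
```

```bash
cat >> h.py <<'E'
def mv(x,y,z,xyaw=None):
    """row from present pose to a tool-down pose; tool x at world yaw xyaw"""
    o=env.observe();R=np.array(o["tool_rot"]);c=np.degrees(np.arctan2(R[1,0],R[0,0]))
    d=R.T@(np.array([x,y,z])-np.array(o["position"]))*100
    a=0 if xyaw is None else -((xyaw-c+180)%360-180)
    return np.round([a,*d],2),"xyaw",round(c,2)
E
python3 - <<'E'
from h import *
print(mv(.547,-.2805,.29,-26.2))
T=env.get_image("top")
c=lambda x,y:(220+x/2.5,90+y/2.5)
print([atz(T,c(*q),.15) for q in[(400,455),(368,530)]])
E
```

```text
(array([ 45.78,  42.13, -10.24,  -5.87]), 'xyaw', np.float64(19.58))
[array([ 0.36516562, -0.23333335,  0.15      ]), array([ 0.29544093, -0.20064818,  0.15      ])]
```

Call:
move_arm:
  plan:
    - [0,0,9,8,-2,-5.9,1]
    - [0,0,18,17,-4,-5.9,1]
    - [0,0,27,25,-6,-5.9,1]
    - [0,0,36,34,-8,-5.9,1]
    - [0,0,45.8,42.1,-10.2,-5.9,1]

```text
time_s: 1.95
position: [0.3711, -0.3971, 0.2812]
tool_rot: [[0.936, -0.352, 0.0], [-0.352, -0.936, -0.001], [0.001, 0.0, -1.0]]
ft_force: [-0.8, -0.7, 0.8]
grip_width: 0.0856
gripper_force: 0.0
```

Call:
move_arm:
  plan:
    - [0,0,0,0,0,0,1]
    - [0,0,0,0,0,0,1]
    - [0,0,0,0,0,0,1]

```text
time_s: 2.25
position: [0.3691, -0.3987, 0.2806]
tool_rot: [[0.938, -0.346, -0.0], [-0.346, -0.938, 0.0], [-0.0, 0.0, -1.0]]
ft_force: [-0.7, -0.4, -0.5]
grip_width: 0.0854
gripper_force: 0.0
```

```bash
python3 - <<'E'
from h import *
W=env.get_image("wrist");save(W,"pics/w1.png",None,1.25)
print(W["fov_y"],-np.array(W["R"]).T@np.array(W["t"]),mv(.547,-.2805,.29,-26.2),env.observe()["time_s"],env.observe()["position"])
for n in["chuck_grip","arbor_flange","collet_grip","nose"]:print(n,[(np.round(r["pixel"],1),round(r["conf"],2)) for r in env.tip_of(n,W)])
print([proj(W,X) for X in[(.547,-.2805,.133),(.547,-.2805,.182),(.547,-.2805,.07)]])
E
```

```text
58.309644141569294 [ 0.43736125 -0.42440533  0.42297185] (array([  5.92,  12.6 , -17.28,  -0.94]), 'xyaw', np.float64(-20.28)) 2.3 [ 0.36890358 -0.39892205  0.28061313]
chuck_grip [(array([150.2, 247. ]), 0.62), (array([86.4, 17.4]), 0.61)]
arbor_flange [(array([181.4, 223.8]), 0.81), (array([128.6,  31.8]), 0.64)]
collet_grip [(array([105.5, 118. ]), 0.74)]
nose []
[[np.float64(85.14146990031423), np.float64(15.98160465776732)], [np.float64(33.67395446668223), np.float64(-0.5188043070302797)], [np.float64(129.32168331733163), np.float64(30.14571542532275)]]
```

View pics/w1.png

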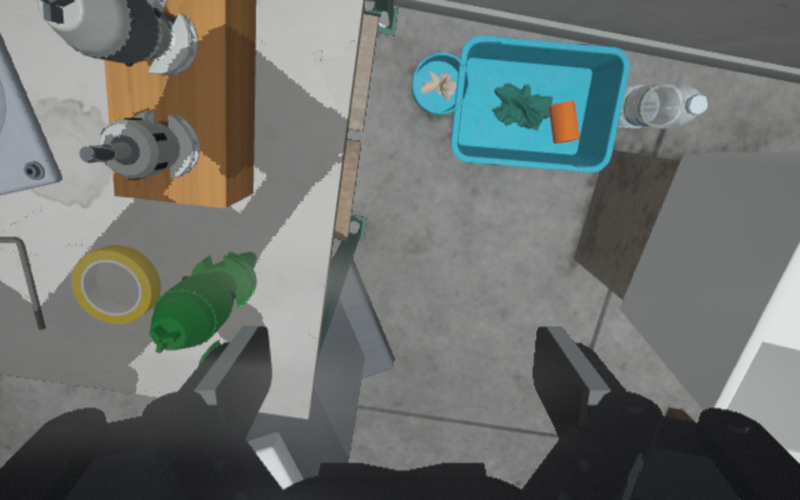

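The chuck shows at (85,16), which agrees with my estimate; the collet holder is at (110,118). I'll move sideways for a close view of the flange.

Call:
move_arm:
  plan:
    - [0,0,5.9,1,-4.5,0,1]
    - [0,0,5.9,2,-9,0,1]
    - [0,0,5.9,3,-13.5,0,1]
    - [0,0,5.9,3,-17.3,0,1]
    - [0,0,5.9,3,-17.3,0,1]

```text
time_s: 3.0
position: [0.4588, -0.243, 0.2811]
tool_rot: [[0.9, -0.437, 0.001], [-0.437, -0.9, 0.001], [0.0, -0.001, -1.0]]
ft_force: [-0.2, -0.4, 0.5]
grip_width: 0.0853
gripper_force: 0.0
```

Call:
move_arm:
  plan:
    - [0,0,0,0,0,0,1]
    - [0,0,0,0,0,0,1]

```text
time_s: 3.2
position: [0.4574, -0.2473, 0.2807]
tool_rot: [[0.897, -0.442, -0.0], [-0.442, -0.897, -0.0], [-0.0, 0.0, -1.0]]
ft_force: [-0.3, -0.3, -0.3]
grip_width: 0.0855
gripper_force: 0.0
```

```bash
python3 - <<'E'
from h import *
W=env.get_image("wrist");o=env.observe()
print(mv(.547,-.2805,.25,-26.2),o["time_s"],o["position"])
for n in["chuck_grip","arbor_flange","collet_grip"]:print(n,[(np.round(r["pixel"],1),round(r["conf"],2)) for r in env.tip_of(n,W)])
P=[proj(W,X) for X in[(.547,-.2805,.133),(.547,-.2805,.182),(.547,-.2805,.07)]];print(P)
u,v=[int(q) for q in P[0]];x0=min(max(u-100,0),440);y0=min(max(v-75,0),250);print(x0,y0)
save(W,"pics/w2.png",(x0,y0,x0+200,y0+150),4)
E
```

```text
(array([-0.04,  9.5 , -1.  ,  3.06]), 'xyaw', np.float64(-26.24)) 3.25 [ 0.45735687 -0.24745433  0.28065486]
chuck_grip [(array([357.5, 346.4]), 0.9), (array([308. ,  62.3]), 0.86), (array([355. , 271.4]), 0.6), (array([ 84. , 211.8]), 0.44), (array([168.5, 264.3]), 0.27)]
arbor_flange [(array([351.2, 308.7]), 0.7), (array([351.4, 249. ]), 0.6)]
collet_grip []
[[np.float64(307.7425202408028), np.float64(61.38532534753608)], [np.float64(304.8945838059349), np.float64(55.01144205076869)], [np.float64(310.22035297683055), np.float64(66.93089037314178)]]
207 0
```

View pics/w2.png

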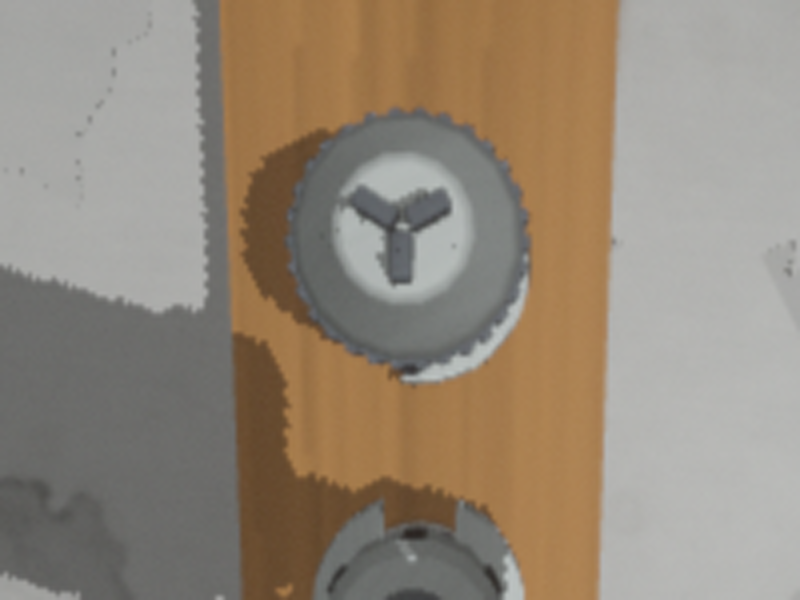

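The chuck is at (308,61), as predicted. Only one slot corner shows, at about (307,93). I'll check the earlier oblique views for the slot.

```bash
python3 - <<'E'
import cv2,numpy as np
s=cv2.imread("pics/side.png")[125:185,315:365];w=cv2.imread("pics/w1.png")[0:100,40:210];t=cv2.imread("pics/top.png")[180:215,375:410]
r=lambda i,k:cv2.resize(i,None,fx=k,fy=k,interpolation=2)
a=r(s,5);b=r(w,2.9);c=r(t,8)
H=np.zeros((590,800,3),np.uint8);H[:300,:250]=a;H[:290,260:753]=b[:290,:493];H[300:580,:280]=c
cv2.imwrite("pics/m.png",H)
E
```

```text
(no output)
```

View pics/m.png

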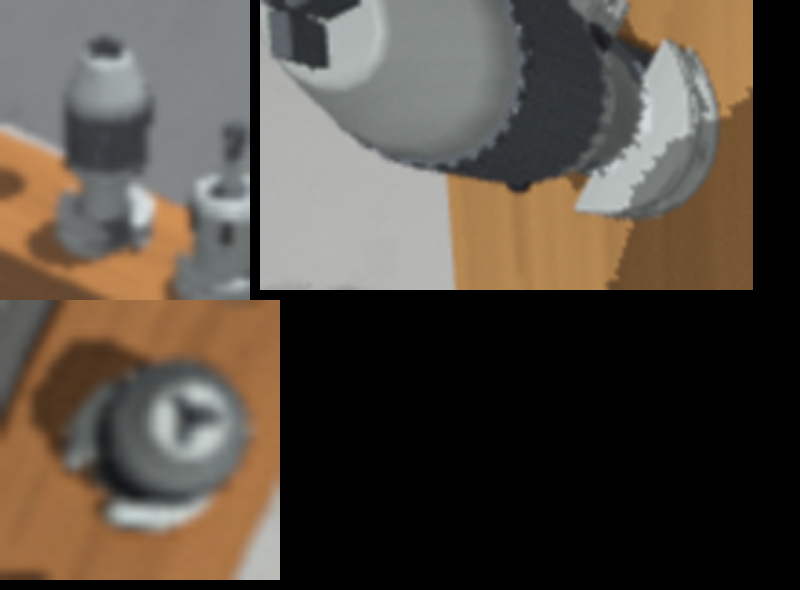

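```bash
python3 - <<'E'
from h import *
np.set_printoptions(precision=4,suppress=True)
T=env.get_image("top");W=env.get_image("wrist");o=env.observe()
C=np.array([.547,-.2805])
def sh(p,px,z,n):
    x=atz(p,px,z)[:2]-C;print(n,np.round(x*1000,1),"r",round(np.hypot(*x)*1000,1),"ang",round(np.degrees(np.arctan2(x[1],x[0])),1))
sh(T,(384.8,200.3),.086,"topA");sh(T,(388.5,206.3),.086,"topB")
sh(W,(307,93.3),.086,"w2")
Rt=np.array(o["tool_rot"]);Rc=np.array(W["R"])@Rt;tc=np.array(W["t"])+np.array(W["R"])@np.array(o["position"])
# w1 pose
c,s=np.cos(np.radians(-20.28)),np.sin(np.radians(-20.28));R1=np.array([[c,s,0],[s,-c,0],[0,0,-1]]);p1=np.array([.3689,-.39892,.28061])
V=dict(W);V["R"]=Rc@R1.T;V["t"]=tc-V["R"]@p1
print(proj(V,(.547,-.2805,.133)))
sh(V,(143.2,11.6),.086,"w1a");sh(V,(119.7,57.9),.086,"w1b");
E
```

```text
topA [-4.6 21.6] r 22.1 ang 101.9
topB [-20.1  12.7] r 23.8 ang 147.7
w2 [-19.7  13. ] r 23.6 ang 146.5
[np.float64(84.37774791979427), np.float64(16.243669864792793)]
w1a [  3.6 -25.2] r 25.5 ang -81.8
w1b [-21.8  11.7] r 24.7 ang 151.7
```

The slot axis lies at about 125° in the world and the dogs at about 32°, so turning the tool by +87° (to xyaw of about 61°) brings them in line. Now I descend and grasp.

Call:
move_arm:
  plan:
    - [0,0,0,4.7,-0.4,0,1]
    - [0,0,0,9.5,-0.95,1,1]
    - [0,0,0,9.5,-0.95,4.5,1]
    - [0,0,0,9.5,-0.95,9,1]
    - [0,0,0,9.5,-0.95,12,1]

```text
time_s: 4.0
position: [0.5466, -0.2794, 0.1575]
tool_rot: [[0.898, -0.441, -0.003], [-0.441, -0.898, 0.002], [-0.003, -0.001, -1.0]]
ft_force: [1.0, 0.5, -0.9]
grip_width: 0.0851
gripper_force: 0.0
```

Call:
move_arm:
  plan:
    - [0,0,0,0,0,2.2,1]
    - [0,0,0,0,0,4.4,1]
    - [0,0,0,0,0,4.4,1]
    - [0,0,0,0,0,4.4,1]

```text
time_s: 4.4
position: [0.5474, -0.28, 0.1173]
tool_rot: [[0.898, -0.441, 0.0], [-0.441, -0.898, -0.0], [0.0, 0.0, -1.0]]
ft_force: [0.2, -0.5, 0.9]
grip_width: 0.0854
gripper_force: 0.0
```

```bash
python3 -c "
from h import *
print(mv(.547,-.2805,.117,-26.2),env.observe()['ft_force'])"
```

```text
(array([ 0.03, -0.01,  0.06,  0.03]), 'xyaw', np.float64(-26.17)) [ 0.23699229 -0.48350899  0.86587325]
```

Call:
move_arm:
  plan:
    - [0,0,0,0,0,0,0]
    - [0,0,0,0,0,0,-0.2]
    - [0,0,0,0,0,0,-1]
    - [0,0,0,0,0,0,-1]
    - [0,0,0,0,0,0,-1]
  squeeze: 80

```text
time_s: 4.9
position: [0.5476, -0.28, 0.118]
tool_rot: [[0.898, -0.441, 0.002], [-0.441, -0.898, -0.001], [0.002, 0.001, -1.0]]
ft_force: [-1.5, -0.6, 4.7]
grip_width: 0.0411
gripper_force: 80.5
```

Call:
move_arm:
  plan:
    - [0,0,0,0,0,0,-1]
    - [0,0,0,0,0,0,-1]

```text
time_s: 5.1
position: [0.5476, -0.28, 0.118]
tool_rot: [[0.898, -0.441, 0.002], [-0.441, -0.898, -0.001], [0.002, 0.001, -1.0]]
ft_force: [-1.7, -0.9, 5.6]
grip_width: 0.0409
gripper_force: 80.5
```

Call:
move_arm:
  plan:
    - [0,0,0,0,0,-1,-1]
    - [0,0,0,0,0,-4,-1]
    - [0,0,0,0,0,-8,-1]
    - [0,0,0,0,0,-12,-1]
    - [0,0,0,0,0,-13.7,-1]

```text
time_s: 5.6
position: [0.5476, -0.2797, 0.2576]
tool_rot: [[0.898, -0.441, 0.003], [-0.441, -0.898, -0.003], [0.004, 0.001, -1.0]]
ft_force: [1.7, -0.4, -7.1]
grip_width: 0.0409
gripper_force: 83.2
```

Call:
move_arm:
  plan:
    - [0,0,0,0,0,0,-1]
    - [0,0,0,0,0,0,-1]

```text
time_s: 5.8
position: [0.5467, -0.2792, 0.2522]
tool_rot: [[0.898, -0.441, -0.002], [-0.441, -0.898, 0.002], [-0.003, -0.001, -1.0]]
ft_force: [0.9, -0.1, -8.8]
grip_width: 0.041
gripper_force: 83.2
```

```bash
python3 - <<'E'
from h import *
np.set_printoptions(precision=4,suppress=True)
o=env.observe();print(mv(.594,-.056,.255,61.2),o["position"],o["ft_force"],o["grip_width"])
S=env.get_image("side");T=env.get_image("top")
for p in(S,T):
  for n in["chuck_grip","arbor_flange","arbor_end","nose","dog_level"]:print(n,[(np.round(r["pixel"],1),round(r["conf"],2)) for r in env.tip_of(n,p)])
  q=np.array(o["position"])
  print([np.round(proj(p,q+[0,0,d]),1) for d in(.015,-.048,-.110)],np.round(proj(p,(.594,-.056,.1)),1))
E
```

```text
(array([-87.35,  -5.59, -22.12,  -0.25]), 'xyaw', np.float64(-26.15)) [ 0.5467 -0.2792  0.2522] [ 0.9019 -0.1145 -8.8137] 0.04098537195853528
chuck_grip [(array([339.5, 102.2]), 0.73), (array([440.4, 183.6]), 0.6)]
arbor_flange [(array([336.9, 122.2]), 0.95), (array([437.4, 203.3]), 0.66), (array([408.2, 194.4]), 0.65), (array([337.5,  97.9]), 0.62)]
arbor_end [(array([339.2, 148.8]), 0.88), (array([435.4, 223.3]), 0.58)]
nose [(array([295.7, 212.8]), 0.83)]
dog_level [(array([293. , 214.2]), 0.56)]
[array([336.5,  99.5]), array([336. , 124.8]), array([335.6, 147.7])] [293.7 216.4]
chuck_grip [(array([366.1, 303.1]), 0.57), (array([402.1, 190.3]), 0.41), (array([237.1, 203.9]), 0.37)]
arbor_flange [(array([316.6, 129.2]), 0.59), (array([398.1, 192.9]), 0.58)]
arbor_end [(array([314.7, 131.3]), 0.38)]
nose []
dog_level [(array([302. , 181.2]), 0.94)]
[array([404.3, 190.2]), array([399.8, 193.4]), array([395.9, 196.2])] [304.8 181.4]
```

Call:
move_arm:
  plan:
    - [0,0,-8,0,-1,-1.3,-1]
    - [0,0,-16,-1.5,-3.5,-1.3,-1]
    - [0,0,-24,-3,-6.5,-1.3,-1]
    - [0,0,-32,-4.5,-9.5,-1.3,-1]
    - [0,0,-40,-6.1,-12.1,-1.3,-1]

```text
time_s: 6.9
position: [0.5458, -0.1427, 0.2669]
tool_rot: [[0.969, 0.245, 0.0], [0.245, -0.969, 0.0], [0.0, 0.0, -1.0]]
ft_force: [0.6, 0.8, -7.3]
grip_width: 0.0411
gripper_force: 83.2
```

Call:
move_arm:
  plan:
    - [0,0,-8,0,0,0,-1]
    - [0,0,-16,0,0,0,-1]
    - [0,0,-24,0,0,0,-1]
    - [0,0,-32,0,0,0,-1]
    - [0,0,-40,0,0,0,-1]

```text
time_s: 7.4
position: [0.5458, -0.1441, 0.2669]
tool_rot: [[0.585, 0.811, 0.0], [0.811, -0.585, -0.0], [0.0, 0.0, -1.0]]
ft_force: [0.0, 0.3, -8.3]
grip_width: 0.0412
gripper_force: 83.6
```

Call:
move_arm:
  plan:
    - [0,0,-7,0,0,0,-1]
    - [0,0,-7,0,0,0,-1]
    - [0,0,-7,0,0,0,-1]

```text
time_s: 7.7
position: [0.5458, -0.1441, 0.2669]
tool_rot: [[0.49, 0.872, 0.0], [0.872, -0.49, -0.0], [0.0, 0.0, -1.0]]
ft_force: [-0.8, -0.3, -7.9]
grip_width: 0.0404
gripper_force: 83.6
```

```bash
python3 - <<'E'
from h import *
np.set_printoptions(precision=4,suppress=True)
o=env.observe();print(mv(.594,-.056,.255,61.2),o["position"],o["ft_force"],o["q"],o["time_s"])
W=env.get_image("wrist")
for n in["nose","dog_level","latch_knob","latch_hinge","arbor_flange"]:print(n,[(np.round(r["pixel"],1),round(r["conf"],2)) for r in env.tip_of(n,W)])
P=[np.round(proj(W,X),1) for X in[(.594,-.056,.1),(.527,.005,.146),(.53,-.048,.1265)]];print(P)
save(W,"pics/w3.png",None,1.25)
E
```

```text
(array([-0.54, 10.04, -0.12,  1.19]), 'xyaw', np.float64(60.66)) [ 0.5458 -0.1441  0.2669] [-0.8078 -0.3271 -7.9117] [-26.807   22.0315  68.0667   0.0002  89.8863   2.5331] 7.7
nose [(array([320.7,  56.5]), 0.82)]
dog_level [(array([321.4,  56. ]), 0.62), (array([321.2,  57.6]), 0.62), (array([180.8,  19.6]), 0.56)]
latch_knob [(array([181.1,  21.1]), 0.74)]
latch_hinge [(array([239. ,  88.1]), 0.7)]
arbor_flange [(array([320.4, 226.5]), 0.75)]
[array([320.5,  56. ]), array([187.4,  16.5]), array([241. ,  87.3])]
```

View pics/w3.png

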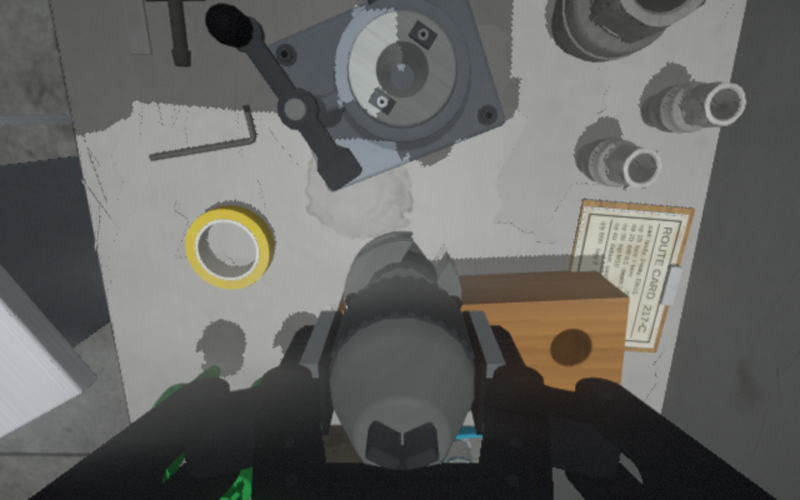

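The nose is at (320,56) as predicted, the dogs at (338,27) and (306,81), and a flange slot shows at about (342,203). I'll measure both more closely.

```bash
python3 - <<'E'
from h import *
np.set_printoptions(precision=4,suppress=True)
W=env.get_image("wrist");o=env.observe()
a=atz(W,(338.4,27.2),.108);b=atz(W,(305.6,80.8),.108);print("dogs",a,b,(a+b)/2,np.degrees(np.arctan2(*(a-b)[1::-1])),np.linalg.norm(a-b))
crop=W["color"][175:245,260:385,::-1];crop2=W["color"][5:105,260:385,::-1]
cv2.imwrite("pics/w4.png",np.vstack([cv2.resize(crop,None,fx=5,fy=5,interpolation=2)[:250],cv2.resize(crop2,None,fx=5,fy=5,interpolation=2)[:340]]))
c=np.array(o["position"])
for ang in(55,60,65,70,75,80):
    q=[]
    for z in(-.032,-.048):
      for s in(-1,1):
        t=np.radians(ang);d=np.array([np.cos(t),np.sin(t),0]);n=np.array([-np.sin(t),np.cos(t),0])
        sgn=1
        X=c+[0,0,z]+sgn*(d*.0234+n*s*.0088);q.append((np.array(proj(W,X))-[260,175])*5)
    print(ang,np.round(q).tolist())
print(np.round((np.array(proj(W,c+[0,0,-.032]))-[260,175])*5))
E
```

```text
dogs [ 0.6155 -0.0453  0.108 ] [ 0.5741 -0.0668  0.108 ] [ 0.5948 -0.0561  0.108 ] 27.48452769635479 0.04667375691494207
55 [[420.0, 103.0], [247.0, 86.0], [412.0, 63.0], [252.0, 47.0]]
60 [[401.0, 95.0], [227.0, 92.0], [394.0, 55.0], [233.0, 53.0]]
65 [[381.0, 88.0], [207.0, 100.0], [375.0, 49.0], [215.0, 60.0]]
70 [[360.0, 83.0], [188.0, 110.0], [356.0, 44.0], [197.0, 69.0]]
75 [[338.0, 80.0], [170.0, 121.0], [336.0, 41.0], [181.0, 79.0]]
80 [[317.0, 78.0], [153.0, 133.0], [316.0, 40.0], [165.0, 91.0]]
[310. 309.]
```

View pics/w4.png

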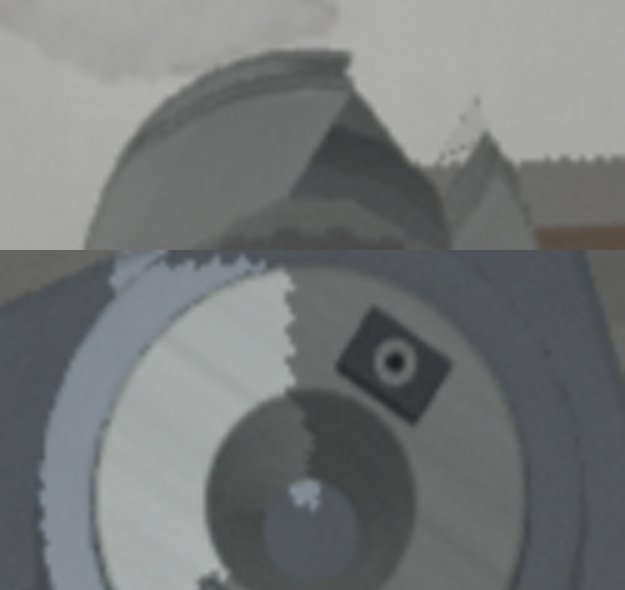

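```bash
python3 - <<'E'
from h import *
np.set_printoptions(precision=4,suppress=True)
W=env.get_image("wrist");o=env.observe();c=np.array(o["position"])
def sh(px,k,o0,z,C,n):
    x=atz(W,np.array(px)/k+o0,z)[:2]-C;print(n,np.round(x*1000,1),"r",round(np.hypot(*x)*1000,1),"ang",round(np.degrees(np.arctan2(x[1],x[0])),1));return x
A=sh((350,92),5,[260,175],c[2]-.032,c[:2],"L");B=sh((485,135),5,[260,175],c[2]-.032,c[:2],"R");sh((352,55),5,[260,175],c[2]-.048,c[:2],"Lbot")
sh((297,192),5,[260,175],c[2]-.032,c[:2],"Lin")
print(np.degrees(np.arctan2(*(A-B)[::-1]))-90)
N=np.array([.5945,-.056])
q=[sh(p,5,[260,5],.108,N,n) for p,n in[((374,57),"d1"),((452,114),"d2"),((415,176),"d3"),((336,117),"d4")]]
for u in((q[1]-q[2]),(q[0]-q[3]),(q[0]-q[1]),(q[3]-q[2])):print(np.degrees(np.arctan2(u[1],u[0])),np.hypot(*u)*1000)
G=W["color"]
E
```

```text
L [15.  18.7] r 23.9 ang 51.2
R [24.8  8. ] r 26.0 ang 17.8
Lbot [15.4 18.1] r 23.8 ang 49.7
Lin [ 5.1 12. ] r 13.0 ang 66.9
42.548974458679055
d1 [22.1 18.6] r 28.9 ang 40.1
d2 [28.8  5.9] r 29.4 ang 11.5
d3 [19.7  0.9] r 19.7 ang 2.6
d4 [13.1 14.2] r 19.3 ang 47.3
28.571119728847048 10.352132163383992
26.241068697949988 10.117362074971515
117.50346579703454 14.411034803180472
116.59376815543276 14.828692735571398
```

```bash
python3 -c "
from h import *
print(mv(.5947,-.056,.22,56.5))"
```

```text
(array([ 4.32, 10.08, -0.03,  4.68]), 'xyaw', np.float64(60.82))
```

Call:
move_arm:
  plan:
    - [0,0,2,3,0,0,-1]
    - [0,0,4.3,6.5,0,0,-1]
    - [0,0,4.3,10.1,0,0,-1]
    - [0,0,4.3,10.1,0,2,-1]
    - [0,0,4.3,10.1,0,4.7,-1]

```text
time_s: 8.6
position: [0.596, -0.055, 0.2202]
tool_rot: [[0.55, 0.835, 0.003], [0.835, -0.55, -0.001], [0.001, 0.003, -1.0]]
ft_force: [0.4, -0.9, -8.5]
grip_width: 0.0412
gripper_force: 84.1
```

Call:
move_arm:
  plan:
    - [0,0,0,0,0,0,-1]
    - [0,0,0,0,0,0,-1]

```text
time_s: 8.8
position: [0.5952, -0.0561, 0.2203]
tool_rot: [[0.552, 0.834, 0.0], [0.834, -0.552, 0.0], [0.0, -0.0, -1.0]]
ft_force: [0.6, -0.4, -6.8]
grip_width: 0.0412
gripper_force: 83.5
```

```bash
python3 - <<'E'
from h import *
np.set_printoptions(precision=4,suppress=True)
o=env.observe();c=np.array(o["position"]);print(mv(.5947,-.056,.175,56.5),c,o["ft_force"],o["wrist_torque"])
for n in("side","top"):
  p=env.get_image(n)
  for t,X in(("chuck_grip",c+[0,0,.015]),("arbor_flange",c-[0,0,.048]),("nose",(.5947,-.056,.1))):print(n,t,[(np.round(r["pixel"],1),round(r["conf"],2)) for r in env.tip_of(t,p)][:3],np.round(proj(p,X),1))
E
```

```text
(array([ 0.03, -0.02, -0.05,  4.53]), 'xyaw', np.float64(56.53)) [ 0.5952 -0.0561  0.2203] [ 0.649  -0.3513 -6.8429] [-0.0022 -0.0405  0.0397]
side chuck_grip [(array([291.3, 159.8]), 0.87), (array([441.7, 183.7]), 0.74), (array([412.3, 171.3]), 0.67)] [289.5 162.3]
side arbor_flange [(array([435.6, 202.5]), 0.97), (array([291.9, 186.9]), 0.77), (array([405.5, 192.3]), 0.67)] [291.3 188.9]
side nose [(array([393.2, 248.7]), 0.74), (array([297.1, 214.9]), 0.71), (array([364.4, 167. ]), 0.31)] [293.4 216.4]
top chuck_grip [(array([377.3, 272.4]), 0.62), (array([366.3, 302.5]), 0.53), (array([303.9, 170.8]), 0.49)] [302.2 172.9]
top arbor_flange [(array([364. , 301.2]), 0.74), (array([377.2, 267.7]), 0.63), (array([303.9, 174.4]), 0.57)] [303.5 176.9]
top nose [(array([304. , 180.9]), 0.6), (array([302. , 178.4]), 0.43)] [304.8 181.1]
```

Descend to just above the dogs.

Call:
move_arm:
  plan:
    - [0,0,0,0,0,1.5,-1]
    - [0,0,0,0,0,3,-1]
    - [0,0,0,0,0,4.5,-1]
    - [0,0,0,0,0,5.5,-1]
    - [0,0,0,0,0,5.5,-1]

```text
time_s: 9.7
position: [0.5945, -0.0558, 0.1636]
tool_rot: [[0.551, 0.834, -0.003], [0.834, -0.551, 0.001], [-0.001, -0.003, -1.0]]
ft_force: [0.0, -0.9, -7.6]
grip_width: 0.0411
gripper_force: 83.9
```

Call:
move_arm:
  plan:
    - [0,0,0,0,0,0.2,-1]
    - [0,0,0,0,0,0.4,-1]
    - [0,0,0,0,0,0.6,-1]
    - [0,0,0,0,0,0.6,-1]

```text
time_s: 10.1
position: [0.595, -0.0559, 0.1588]
tool_rot: [[0.551, 0.834, -0.0], [0.834, -0.551, 0.0], [-0.0, -0.0, -1.0]]
ft_force: [0.4, -0.5, -7.6]
grip_width: 0.0412
gripper_force: 83.9
```

Call:
move_arm:
  plan:
    - [0,0,0,0,0,0.1,-1]
    - [0,0,0,0,0,0.2,-1]
    - [0,0,0,0,0,0.3,-1]
    - [0,0,0,0,0,0.3,-1]

```text
time_s: 10.5
position: [0.595, -0.0559, 0.1556]
tool_rot: [[0.551, 0.834, -0.0], [0.834, -0.551, 0.0], [-0.0, -0.0, -1.0]]
ft_force: [-0.1, -0.1, -7.6]
grip_width: 0.0408
gripper_force: 83.9
```

Call:
move_arm:
  plan:
    - [0,0,0,0,0,0.07,-1]
    - [0,0,0,0,0,0.13,-1]
    - [0,0,0,0,0,0.2,-1]
    - [0,0,0,0,0,0.2,-1]

```text
time_s: 10.9
position: [0.595, -0.0559, 0.1536]
tool_rot: [[0.551, 0.834, -0.0], [0.834, -0.551, 0.0], [-0.0, -0.0, -1.0]]
ft_force: [0.1, 0.7, -7.1]
grip_width: 0.0409
gripper_force: 83.9
```

Call:
move_arm:
  plan:
    - [0,0,0,0,0,0.07,-1]
    - [0,0,0,0,0,0.13,-1]
    - [0,0,0,0,0,0.2,-1]
    - [0,0,0,0,0,0.2,-1]

```text
time_s: 11.3
position: [0.595, -0.0559, 0.1516]
tool_rot: [[0.551, 0.834, -0.0], [0.834, -0.551, 0.0], [-0.0, -0.0, -1.0]]
ft_force: [-0.2, -0.9, -7.1]
grip_width: 0.0411
gripper_force: 83.9
```

Already below dog level with no contact, so the slots are over the dogs. I'll keep lowering gently to home.

Call:
move_arm:
  plan:
    - [0,0,0,0,0,0.07,-1]
    - [0,0,0,0,0,0.13,-1]
    - [0,0,0,0,0,0.2,-1]
    - [0,0,0,0,0,0.2,-1]

```text
time_s: 11.7
position: [0.595, -0.0559, 0.1496]
tool_rot: [[0.551, 0.834, -0.0], [0.834, -0.551, 0.0], [-0.0, -0.0, -1.0]]
ft_force: [0.0, -0.5, -7.0]
grip_width: 0.0408
gripper_force: 83.9
```

Call:
move_arm:
  plan:
    - [0,0,0,0,0,0.05,-1]
    - [0,0,0,0,0,0.1,-1]
    - [0,0,0,0,0,0.1,-1]

```text
time_s: 12.0
position: [0.595, -0.0559, 0.1487]
tool_rot: [[0.551, 0.834, -0.0], [0.834, -0.551, 0.0], [-0.0, -0.0, -1.0]]
ft_force: [0.3, 0.6, -6.7]
grip_width: 0.041
gripper_force: 83.9
```

Call:
move_arm:
  plan:
    - [0,0,0,0,0,0.04,-1]
    - [0,0,0,0,0,0.08,-1]
    - [0,0,0,0,0,0.08,-1]

```text
time_s: 12.3
position: [0.5951, -0.056, 0.1481]
tool_rot: [[0.551, 0.834, 0.0], [0.834, -0.551, -0.0], [0.0, 0.0, -1.0]]
ft_force: [0.5, 0.6, -6.1]
grip_width: 0.0409
gripper_force: 84.1
```

Call:
move_arm:
  plan:
    - [0,0,0,0,0,0.03,-1]
    - [0,0,0,0,0,0.06,-1]
    - [0,0,0,0,0,0.06,-1]

```text
time_s: 12.6
position: [0.5952, -0.056, 0.1481]
tool_rot: [[0.551, 0.834, 0.001], [0.834, -0.551, -0.0], [0.0, 0.001, -1.0]]
ft_force: [-2.0, 0.1, 2.0]
grip_width: 0.041
gripper_force: 85.0
```

Contact at 0.148, the expected home height. I release and check.

Call:
move_arm:
  plan:
    - [0,0,0,0,0,0,0.2]
    - [0,0,0,0,0,0,0.5]
    - [0,0,0,0,0,0,0.7]
    - [0,0,0,0,0,0,0.7]
    - [0,0,0,0,0,0,0.7]

```text
time_s: 13.1
position: [0.5951, -0.056, 0.1474]
tool_rot: [[0.551, 0.834, 0.0], [0.834, -0.551, -0.0], [0.0, 0.0, -1.0]]
ft_force: [0.1, -0.2, 0.2]
grip_width: 0.0722
gripper_force: 0.0
```

Call:
move_arm:
  plan:
    - [0,0,0,0,0,-1,0.7]
    - [0,0,0,0,0,-4,0.7]
    - [0,0,0,0,0,-8,0.7]
    - [0,0,0,0,0,-11,0.7]
    - [0,0,0,-6,0,-11,0.7]

```text
time_s: 13.6
position: [0.5701, -0.0955, 0.2624]
tool_rot: [[0.546, 0.837, 0.01], [0.838, -0.546, -0.002], [0.003, 0.009, -1.0]]
ft_force: [-0.8, -1.9, -0.7]
grip_width: 0.0725
gripper_force: 0.0
```

Call:
move_arm:
  plan:
    - [0,0,0,-3,0,0,0.7]
    - [0,0,0,-3,0,0,0.7]
    - [0,0,0,-3,0,0,0.7]

```text
time_s: 13.9
position: [0.5509, -0.1229, 0.2581]
tool_rot: [[0.552, 0.834, 0.001], [0.834, -0.552, -0.0], [0.0, 0.001, -1.0]]
ft_force: [-0.8, 0.1, 0.0]
grip_width: 0.0723
gripper_force: 0.0
```

```bash
python3 - <<'E'
from h import *
np.set_printoptions(precision=4,suppress=True)
o=env.observe();c=np.array(o["position"]);print(c,o["ft_force"],o["time_s"])
for n in("side","wrist","top"):
  p=env.get_image(n)
  for t,X in(("chuck_grip",(.5947,-.056,.163)),("arbor_flange",(.5947,-.056,.1)),("latch_knob",(.527,.005,.1455)),("latch_hinge",(.53,-.048,.1225))):print(n,t,[(np.round(r["pixel"],1),round(r["conf"],2)) for r in env.tip_of(t,p)][:3],np.round(proj(p,X),1))
  if n!="top":
    u,v=[int(q) for q in proj(p,(.56,-.04,.13))];x0=min(max(u-80,0),480);y0=min(max(v-60,0),280);print(x0,y0)
    save(p,f"pics/{n}5.png",(x0,y0,x0+160,y0+120),3)
a,b=cv2.imread("pics/side5.png"),cv2.imread("pics/wrist5.png")
cv2.imwrite("pics/m5.png",cv2.resize(np.hstack([a,b]),(800,300)))
E
```

```text
[ 0.5509 -0.1229  0.2581] [-0.8453  0.0949  0.0276] 13.9
side chuck_grip [(array([413.1, 173.7]), 0.97), (array([442.6, 184.8]), 0.6)] [291.8 192.6]
side arbor_flange [(array([407.5, 192.7]), 0.87), (array([437.2, 205.6]), 0.74), (array([292.7, 216. ]), 0.65)] [293.4 216.4]
side latch_knob [(array([316.4, 220.1]), 0.78), (array([293.4, 212.4]), 0.62)] [318.1 223.6]
side latch_hinge [(array([326.3, 213.1]), 0.79)] [322.5 214.8]
227 152
wrist chuck_grip [(array([222.2, 391.9]), 0.9), (array([145.8,  58.5]), 0.63), (array([470.8,  20.1]), 0.22)] [321.9  81.6]
wrist arbor_flange [(array([239.4, 348.2]), 0.6)] [321.9  83.8]
wrist latch_knob [(array([183. ,  64.3]), 0.96)] [186.1  60.6]
wrist latch_hinge [(array([239.4, 125. ]), 0.72)] [244.9 123.2]
189 31
top chuck_grip [(array([366.8, 302.5]), 0.8), (array([375.5, 273.9]), 0.57)] [303.7 177.6]
top arbor_flange [(array([362. , 302.7]), 0.62), (array([304.6, 184.9]), 0.62), (array([376.1, 267.7]), 0.56)] [304.8 181.1]
top latch_knob [] [279.5 206.8]
top latch_hinge [(array([390.3, 201.3]), 0.74), (array([297.7, 207.1]), 0.46)] [301.7 205.8]
```

View pics/m5.png

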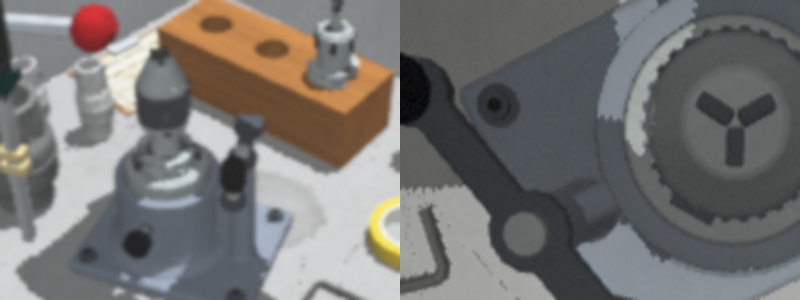

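The chuck sits flat with the flange on the nose, and the latch knob is at wrist (183,64). I'll measure the knob and check how much room there is on the machine side.

```bash
python3 - <<'E'
from h import *
np.set_printoptions(precision=4,suppress=True)
S=env.get_image("side");W=env.get_image("wrist");T=env.get_image("top")
print(tri(S,(316.4,220.1),W,(183,64.3)),atz(W,(183,64.3),.1455),atz(W,(239.4,125),.1265),atz(W,(239+0.0,124),.1265))
X=np.array([.528,.006,.146]);print(mv(*X[:2],.25,133),mv(*X[:2],.25,-47))
print([np.round(proj(T,(.53,y,.3)),0) for y in(.05,.1,.15,.2)],[np.round(proj(T,(.53,y,.0)),0) for y in(.05,.1,.15,.2)])
save(T,"pics/t6.png",(140,60,340,260),3)
E
```

```text
(array([0.5281, 0.0026, 0.1528]), np.float64(0.00540304676510751)) [0.5236 0.0036 0.1455] [ 0.5264 -0.0477  0.1265] [ 0.5266 -0.047   0.1265]
(array([-76.45,   9.47,  -9.01,   0.74]), 'xyaw', np.float64(56.55)) (array([103.55,   9.47,  -9.01,   0.74]), 'xyaw', np.float64(56.55))
[array([251., 200.]), array([228., 200.]), array([204., 201.]), array([181., 201.])] [array([268., 210.]), array([250., 211.]), array([232., 211.]), array([214., 212.])]
```

View pics/t6.png

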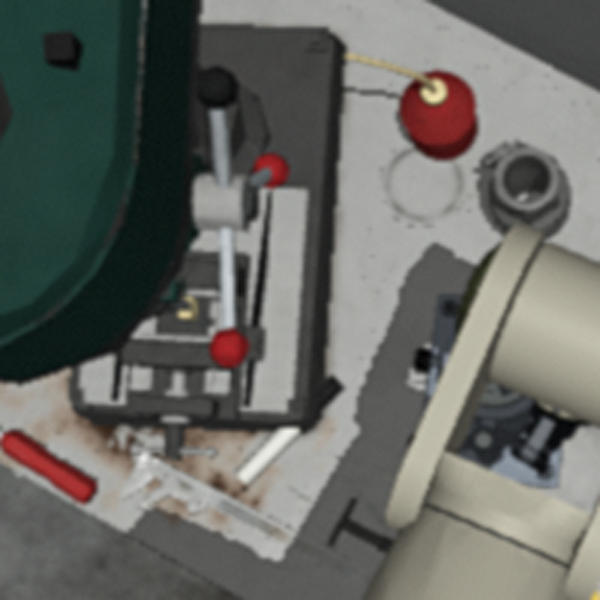

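Call:
move_arm:
  plan:
    - [0,0,-8,2,-2,0,0.2]
    - [0,0,-16,4,-4,0,0.2]
    - [0,0,-24,6,-6,0,0.2]
    - [0,0,-32,8,-8,0,0.2]
    - [0,0,-38,9.1,-9,0,0.2]

```text
time_s: 15.3
position: [0.5254, 0.0047, 0.2576]
tool_rot: [[-0.086, 0.996, 0.0], [0.996, 0.086, 0.0], [0.0, 0.0, -1.0]]
ft_force: [0.9, -0.3, 1.0]
grip_width: 0.0512
gripper_force: 0.0
```

Call:
move_arm:
  plan:
    - [0,0,-8,0,0,1,0.2]
    - [0,0,-16,0,0,2,0.2]
    - [0,0,-24,0,0,3,0.2]
    - [0,0,-32,0,0,4,0.2]
    - [0,0,-38.5,0,0,5,0.2]

```text
time_s: 15.8
position: [0.526, 0.0028, 0.207]
tool_rot: [[-0.687, 0.727, 0.0], [0.727, 0.687, -0.0], [-0.0, 0.0, -1.0]]
ft_force: [0.5, -0.8, -0.8]
grip_width: 0.051
gripper_force: 0.0
```

Call:
move_arm:
  plan:
    - [0,0,0,0,0,0,0.2]
    - [0,0,0,0,0,0,0.2]

```text
time_s: 16.0
position: [0.5261, 0.0028, 0.2077]
tool_rot: [[-0.68, 0.733, 0.0], [0.733, 0.68, -0.0], [-0.0, 0.0, -1.0]]
ft_force: [0.1, -0.3, -0.2]
grip_width: 0.0512
gripper_force: 0.0
```

```bash
python3 - <<'E'
from h import *
np.set_printoptions(precision=4,suppress=True)
o=env.observe();print(mv(.5258,.003,.134,133),o["position"],o["grip_width"],o["time_s"])
W=env.get_image("wrist");S=env.get_image("side")
for p in(W,S):print([(np.round(r["pixel"],1),round(r["conf"],2)) for r in env.tip_of("latch_knob",p)],np.round(proj(p,(.5258,.003,.1455)),1))
E
```

```text
(array([-0.13,  0.04, -0.01,  7.37]), 'xyaw', np.float64(132.87)) [0.5261 0.0028 0.2077] 0.05119121180848075 16.0
[(array([318.1, 222.1]), 0.66)] [322.3 218.1]
[(array([317.3, 220. ]), 0.55)] [319. 223.]
```

Call:
move_arm:
  plan:
    - [0,0,0,0,0,2,0.2]
    - [0,0,0,0,0,4,0.2]
    - [0,0,0,0,0,6,0.2]
    - [0,0,0,0,0,7.2,0.2]
    - [0,0,0,0,0,7.2,0.2]

```text
time_s: 16.7
position: [0.5254, 0.0029, 0.1343]
tool_rot: [[-0.682, 0.731, -0.003], [0.731, 0.682, 0.001], [0.002, -0.001, -1.0]]
ft_force: [0.2, -0.1, 0.0]
grip_width: 0.0511
gripper_force: 0.0
```

Call:
move_arm:
  plan:
    - [0,0,0,0,0,0,-0.3]
    - [0,0,0,0,0,0,-1]
    - [0,0,0,0,0,0,-1]
    - [0,0,0,0,0,0,-1]
  squeeze: 25

```text
time_s: 17.1
position: [0.5264, 0.0025, 0.1364]
tool_rot: [[-0.683, 0.731, 0.002], [0.731, 0.683, -0.001], [-0.002, 0.001, -1.0]]
ft_force: [-1.2, -2.8, 6.1]
grip_width: 0.0183
gripper_force: 24.6
```

```bash
python3 - <<'E'
from h import *
np.set_printoptions(precision=3,suppress=True)
o=env.observe();R=np.array(o["tool_rot"]);k=np.array(o["position"]);h=np.array([.5273,-.0475])
print(k,o["grip_width"],o["ft_force"])
v=k[:2]-h;a0=np.degrees(np.arctan2(v[1],v[0]));print("r",np.hypot(*v),a0)
for a in np.arange(0,86,8.5):
    t=np.radians(a0+a);w=np.array([*(h+np.hypot(*v)*np.array([np.cos(t),np.sin(t)])),k[2]])
    print(round(a,1),R.T@(w-k)*100)
E
```

```text
[0.526 0.002 0.136] 0.018304306250976825 [-1.168 -2.814  6.145]
r 0.04998936266619208 91.06606552593092
0.0 [ 0.  0. -0.]
8.5 [ 0.453 -0.586 -0.001]
17.0 [ 0.815 -1.233 -0.002]
25.5 [ 1.077 -1.926 -0.003]
34.0 [ 1.234 -2.65  -0.004]
42.5 [ 1.283 -3.389 -0.004]
51.0 [ 1.221 -4.127 -0.005]
59.5 [ 1.051 -4.849 -0.005]
68.0 [ 0.776 -5.537 -0.005]
76.5 [ 0.403 -6.177 -0.004]
85.0 [-0.061 -6.754 -0.004]
```

Call:
move_arm:
  plan:
    - [0,0,0,0.23,-0.28,0,-1]
    - [0,0,0,0.45,-0.59,0,-1]
    - [0,0,0,0.64,-0.9,0,-1]
    - [0,0,0,0.82,-1.23,0,-1]
    - [0,0,0,1.08,-1.93,0,-1]

```text
time_s: 17.6
position: [0.506, -0.0002, 0.1363]
tool_rot: [[-0.683, 0.73, 0.005], [0.73, 0.683, 0.004], [-0.0, 0.007, -1.0]]
ft_force: [4.3, 16.2, 6.5]
grip_width: 0.0187
gripper_force: 25.0
```

```bash
cat > arc.py <<'E'
from h import *
np.set_printoptions(precision=3,suppress=True)
o=env.observe();R=np.array(o["tool_rot"]);k=np.array(o["position"]);h=np.array([.5273,-.0475])
v=k[:2]-h;a=np.degrees(np.arctan2(v[1],v[0]));print(k,"r",np.hypot(*v),"ang",a,"ft",o["ft_force"],o["grip_width"],o["time_s"])
for t in np.radians(np.arange(a+8,182,8)):
    w=np.array([*(h+.05*np.array([np.cos(t),np.sin(t)])),k[2]]);print(round(np.degrees(t),1),R.T@(w-k)*100)
E
python3 arc.py
```

```text
[ 0.506 -0.     0.136] r 0.051841020080593346 ang 114.25160995732692 ft [ 4.312 16.153  6.461] 0.01873203392366863 17.6
122.3 [ 0.004 -0.734 -0.005]
130.3 [ 0.087 -1.426 -0.009]
138.3 [ 0.073 -2.124 -0.014]
146.3 [-0.038 -2.812 -0.019]
154.3 [-0.244 -3.479 -0.023]
162.3 [-0.541 -4.11  -0.027]
170.3 [-0.923 -4.694 -0.031]
178.3 [-1.382 -5.219 -0.034]
```

Call:
move_arm:
  plan:
    - [0,0,0,0.1,-0.5,0,-1]
    - [0,0,0,0.15,-1,0,-1]
    - [0,0,0,0.15,-1.5,0,-1]
    - [0,0,0,0.1,-2,0,-1]
    - [0,0,0,0.1,-2,0,-1]

```text
time_s: 18.1
position: [0.4893, -0.0138, 0.136]
tool_rot: [[-0.683, 0.73, 0.002], [0.73, 0.683, 0.003], [0.001, 0.003, -1.0]]
ft_force: [-0.1, 8.5, 5.8]
grip_width: 0.0185
gripper_force: 25.6
```

```bash
python3 arc.py
```

```text
[ 0.489 -0.014  0.136] r 0.050776742694870126 ang 138.4115028461028 ft [-0.091  8.476  5.785] 0.018511443500269325 18.1
146.4 [-0.19  -0.681 -0.003]
154.4 [-0.398 -1.347 -0.005]
162.4 [-0.697 -1.977 -0.008]
170.4 [-1.08 -2.56 -0.01]
178.4 [-1.541 -3.084 -0.012]
```

Call:
move_arm:
  plan:
    - [0,0,0,-0.15,-0.7,0,-1]
    - [0,0,0,-0.35,-1.3,0,-1]
    - [0,0,0,-0.65,-1.95,0,-1]
    - [0,0,0,-0.95,-2.45,0,-1]
    - [0,0,0,-0.95,-2.45,0,-1]

```text
time_s: 18.6
position: [0.4782, -0.0381, 0.1358]
tool_rot: [[-0.683, 0.731, 0.002], [0.731, 0.683, 0.002], [0.0, 0.003, -1.0]]
ft_force: [0.8, 5.7, 3.0]
grip_width: 0.0188
gripper_force: 25.1
```

```bash
python3 arc.py
```

```text
[ 0.478 -0.038  0.136] r 0.05000646553513212 ang 169.19365341761045 ft [0.763 5.674 3.046] 0.018785051341614928 18.6
177.2 [-0.45  -0.533 -0.002]
```

Now on to the stop.

Call:
move_arm:
  plan:
    - [0,0,0,-0.1,-0.15,0,-1]
    - [0,0,0,-0.22,-0.3,0,-1]
    - [0,0,0,-0.22,-0.3,0,-1]

```text
time_s: 18.9
position: [0.4778, -0.039, 0.1358]
tool_rot: [[-0.683, 0.731, 0.003], [0.731, 0.683, 0.008], [0.004, 0.007, -1.0]]
ft_force: [6.3, 22.4, 4.1]
grip_width: 0.0183
gripper_force: 25.5
```

```bash
python3 arc.py
```

```text
[ 0.478 -0.039  0.136] r 0.050184349721554826 ang 170.27645899304144 ft [ 6.341 22.354  4.059] 0.018336078265644776 18.9
178.3 [-0.474 -0.514 -0.005]
```

The latch is on its stop: the force rises to 22 N with no further travel. I release, back off upward and check.

Call:
move_arm:
  plan:
    - [0,0,0,0,0,0,-0.2]
    - [0,0,0,0,0,0,0.2]
    - [0,0,0,0,0,0,0.2]
    - [0,0,0,0,0,-2,0.2]
    - [0,0,0,0,0,-5,0.2]

```text
time_s: 19.4
position: [0.4763, -0.0427, 0.1848]
tool_rot: [[-0.682, 0.731, -0.004], [0.731, 0.682, 0.001], [0.003, -0.002, -1.0]]
ft_force: [0.3, 1.3, -0.8]
grip_width: 0.0515
gripper_force: 0.0
```

Call:
move_arm:
  plan:
    - [0,0,0,0,0,-5,0.2]
    - [0,0,0,0,0,-9,0.2]
    - [0,0,0,-5,-5,-9,0.2]
    - [0,0,0,-8,-8,-9,0.2]
    - [0,0,0,-8,-8,-9,0.2]

```text
time_s: 19.9
position: [0.4729, -0.1596, 0.2752]
tool_rot: [[-0.68, 0.733, -0.0], [0.733, 0.68, -0.001], [-0.001, -0.001, -1.0]]
ft_force: [1.3, -0.1, -0.5]
grip_width: 0.0511
gripper_force: 0.0
```

Call:
move_arm:
  plan:
    - [0,0,0,0,0,0,0.2]
    - [0,0,0,0,0,0,0.2]
    - [0,0,0,0,0,0,0.2]

```text
time_s: 20.2
position: [0.4733, -0.1545, 0.2754]
tool_rot: [[-0.684, 0.73, -0.0], [0.73, 0.684, 0.0], [0.0, 0.0, -1.0]]
ft_force: [-0.9, 0.4, 0.5]
grip_width: 0.0511
gripper_force: 0.0
```

```bash
python3 - <<'E'
from h import *
np.set_printoptions(precision=4,suppress=True)
o=env.observe();print(o["position"],o["ft_force"],o["time_s"])
S=env.get_image("side");T=env.get_image("top")
for p in(S,T):
  for t in("chuck_grip","arbor_flange","latch_knob","collet_grip"):print(t,[(np.round(r["pixel"],1),round(r["conf"],2)) for r in env.tip_of(t,p)][:3])
  print(np.round(proj(p,(.478,-.0405,.1455)),1))
a=cv2.resize(S["color"][130:290,220:420],None,fx=2,fy=2,interpolation=2);b=cv2.resize(T["color"][150:230,250:350],None,fx=4,fy=4,interpolation=2)
cv2.imwrite("pics/end.png",np.hstack([a,b])[:,:,::-1])
E
```

```text
[ 0.4733 -0.1545  0.2754] [-0.8573  0.3521  0.5161] 20.2
chuck_grip [(array([443.9, 183.3]), 0.92), (array([295.4, 194. ]), 0.6), (array([391.7, 246.3]), 0.36)]
arbor_flange [(array([437.9, 205.3]), 0.98), (array([293.2, 218. ]), 0.82), (array([404.8, 193. ]), 0.63)]
latch_knob [(array([346.1, 206.5]), 0.92)]
collet_grip [(array([364.2, 167.8]), 0.67)]
[347.7 211.8]
chuck_grip [(array([304. , 176.3]), 0.82), (array([368.1, 302.8]), 0.74), (array([380.9, 272.4]), 0.56)]
arbor_flange [(array([379.5, 265.1]), 0.84), (array([366. , 299.7]), 0.8), (array([305.7, 180.5]), 0.75)]
latch_knob [(array([298.5, 225.4]), 0.88)]
collet_grip [(array([236.3, 202.1]), 0.41), (array([303.9, 176.3]), 0.31)]
[298.5 226.5]
```

View pics/end.png

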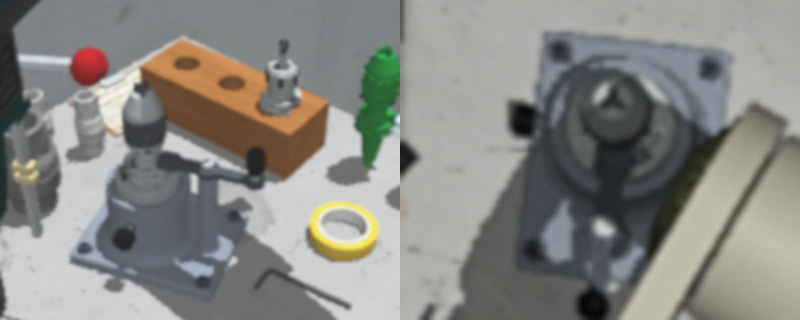

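The side view shows the chuck upright with the latch finger over its flange. In the top view the knob is at (298,225), where it should be at the stop, and the collet holder has not moved.

```bash
python3 -c "
from rig import env
print(env.close_job())"
```

```text
the job is handed in; nothing more can be done
None
```

I handed in the job at about 20 s. The chuck is seated on the spindle nose with its slots over the dogs, the latch is closed to its stop by feel and by picture, and the collet holder is still in its pocket; the hand-in returned no verdict.

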